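# Set the heat knob on top of the timer ring of a cup warmer

## Task

The mug on the cup warmer should be kept hot. In front of it is a double control: a narrow bar knob (heat) standing on a wide low ring (timer). Turn only the bar knob clockwise until its white pointer stands at the long twelve o'clock mark, straight towards the mug's plate, without turning the ring beneath it; leave the plain single knob beside it and the mug as they are, and let go.

Things in the scene. Friction and masses are not known exactly. Their poses are not given: they have to be found in the camera images.
- heat (a joint): Angle (rad) of the heat knob, the inner and upper one of the double control; vertical axis. 0 = off, pointer at the dot (9 o'clock); grows clockwise seen from above; 1.571 = pointer at the long mark (12 o'clock, straight away from the warmer's front edge). Stops at 0 and 2.62. Starts at 0.25 to 0.75; light steady friction (0.04 N m), stays where it is left.
- heat_grip (a point): Grip point of the heat knob on its axis: an upright black bar 40 mm long, 14 mm thick. The point is 15 mm below the bar's top, 75 mm above the worktop. The frame turns with the knob: x along the bar to its white pointer end, z up. 21 mm below it is the top of the knob's own round foot (38 mm across); 25 mm below it the top of the timer ring. The centre of the mug's plate is 136 mm beyond.
- ring_tab (a point): Tab on the rim of the timer ring, the outer knob of the double control: 60 mm across, 12 mm high, top 50 mm above the worktop, on the heat knob's axis. The point is 32 mm from the axis, 6 mm below the ring's top; x points away from the axis. The ring turns easily (0.02 N m). It sits on the warmer, a flat box 250 x 380 x 35 mm (depth, width, height) with two steel plates.
- plain_pointer (a point): Pointer end of the plain single knob of the empty plate: the same bar (40 x 14 mm) without a ring, 12 mm lower than the heat knob, its axis 190 mm to the left or right of the double control. The point is 20 mm from its axis, 59 mm above the worktop; x points away from the axis.
- mug: Cream mug, 92 mm across, 127 mm with its handle (towards -y of its frame), 93 mm high, on the warmer's plate behind the double control. Origin: centre of the underside of mug and handle together, 37 mm above the worktop.

How it is judged:
At the end, for the whole second after the job is handed in: The heat knob rests at 1.57 rad within 0.2 rad (11 degrees) and is released; the ring's tab is within 6 mm (about 11 degrees) and the plain knob's pointer end within 5 mm (about 14 degrees) of where it started, and the mug within 15 mm (value of joint heat between 1.3708 and 1.7708 rad and velocity of joint heat between -0.05 and 0.05 rad/s and distance of ring_tab from where it was at the start of the episode below 0.006 m and distance of plain_pointer from where it was at the start of the episode below 0.005 m and distance of mug from where it was at the start of the episode below 0.015 m); the robot touches nothing.
It fails at once if the timer ring is turned by more than about 11 degrees (its tab moves more than 6 mm) (distance of ring_tab from where it was at the start of the episode above 0.006 m).
It fails at once if the plain knob is turned (its pointer end moves more than 5 mm) (distance of plain_pointer from where it was at the start of the episode above 0.005 m).
It fails at once if the mug is pushed more than 15 mm (distance of mug from where it was at the start of the episode above 0.015 m).
It also fails if it takes over 32 s, if anything falls off the work surface, if the arm or the gripper's body presses on something with over 40 N, if the wrist force passes 120 N, or if a joint passes its speed limit or range.

## Robot

A 7-joint arm with a two-finger parallel gripper is mounted at the origin on a cart in front of the work surface, level with it; the furniture and walls round the work are solid. World frame = base frame: x ahead of the robot, y to its left, z up, the work surface at z = 0. Lengths are in m, angles in rad, forces in N, time in s.
With the tool pointing down it reaches from about 0.35 to 0.9 m from the base axis. Payload 7.2 kg.
Tool frame: the origin (TCP) lies at the centre of the arm's flange, where the gripper is bolted on; the fingertips stand 182 mm ahead of it and the grasp point (between the pads) lies 163 mm ahead of it; z points along the fingers, y is the line along which they close (so a half turn about z gives the same grasp; the last joint's range is limited). The gripper opens to 88 mm and grips with 3 to 60 N. Pads are 20 mm wide; open, the fingers measure 115 mm over their backs; the gripper's body (75 mm by 178 mm) begins 61 mm behind the grasp point.
Start: joints at [-0.068, 0.411, -0.013, 1.596, 0.006, 1.134, -0.082], TCP at [0.625, -0, 0.405] pointing down, gripper open.
Joint ranges: [-2.95, 2.95], [-0.29, 1.99], [-1.47, 1.44], [0.14, 2.54], [-1.03, 4.17], [0.13, 1.85], [-2.86, 2.86]. Speed limits (rad/s): [2.39, 2.39, 3.01, 3.01, 3.14, 3.14, 3.14].

## Interface

Orientations are given as a unit quaternion [x, y, z, w].
In Python, from station import arm gives the robot as it stands.
- The arm moves only by the tool carry_out, never from a script. Its argument "increments" is one flat list of numbers, 7 for each row, row after row: the shift along the tool's x, y, z in units of 30 mm (1.0 is 30 mm), then the turn, a rotation vector about the tool's x, y, z in units of 5 degrees (1.0 is 5 degrees), then the opening, from 0 (shut) to 1 (fully open). A call has exactly 5 rows; each row shifts and turns the commanded pose from where the row before left it, along the tool's axes as they then stand; what a row does not reach is not made up. A row lasts 1/10 s, in which the tool goes at most 50 mm and 8.59 degrees, less where a joint would pass 70% of its speed; a pose out of reach is approached as far as the arm can. A call is refused whole if a number of a shift passes 1 or a number of a turn 1, either way. A call with a gripper value outside its range is refused whole. The fingers move at their own pace and stop on an object; "force" is the grip in N (left out, the last holds). Time passes only in rows, so rows that do not move let the fingers close, or fill a call up. It gives the time, the measured TCP pose, the force, the opening and the grip force at its end, in the units of the state.
- arm.observe(): the state, without advancing time (a new reading comes with each control period).
- arm.capture(name): name is "scene" or "side" or "wrist"; returns a dict with "frame" (400x640x3 uint8, red, green, blue), "K" (3x3 intrinsics, pixels), "extrinsics" (4x4, takes a point from world to camera coordinates). Camera axes: x right, y down, z forward; pixel columns grow to the right and rows downward; lengths in m; the calibration is good to about 2 mm. A picture is of the moment at which its call begins. There is no depth.
- arm.hand_in(): hands the job in; it is judged then, once.
Trained networks look in the newest picture that a camera, given by its name, has taken for a name from the list of things; names that differ only in an ending like _2 or _b are one class to them, and where a whole thing is asked for, a point or a joint stands for the part that bears it (a point fixed in the world has none). Each returns a list of dicts, best first, with "conf" (0 to 1); they miss things now and then, are a little off and sometimes report something else, mostly with a low value. They report only what shows in the picture. A call takes as long as a camera call.
- arm.silhouettes(thing, camera): "pixels" (400x640 bool, what is visible of it) and "uv" ([column, row] in pixels, amid what is visible of it).
The state is a dict: "time_s": time; "qpos": joint angles; "qd": joint speeds; "effort": joint torques, N m; "eef_pos": TCP position; "ee_rot": TCP orientation; "contact_force": force on the tool from outside, world axes, zero at the start; "ft_torque": the same for the moment, N m; "width": finger opening in m; "grip_force": force on a finger pad.
Only numpy, scipy, OpenCV 4.12 (cv2) and the standard library are available. Lean on these libraries where they do the work, as an engineer would, in place of code of your own. Each camera call takes 0.05 s, during which the arm holds its last target. There are 200 camera calls.

## Working session

There is one attempt and no reset: what is moved stays moved. The work goes in short steps, Python scripts to look and compute and a tool call to move; the robot and the scene stay as the last step left them, time stands still between calls to the robot, and variables do not carry over. Pictures are saved under pics/ and viewed, at most 10 in all, crops included, and the job is handed in when it is done.

Besides the shell and the picture viewer there is one more tool, called by a JSON object that holds its "op" and its "data". carry_out: Moves the arm, as the interface text tells. Its arguments: {"type":"object","properties":{"increments":{"type":"array"},"force":{"type":"number"}},"required":["increments"]}

```bash
mkdir -p pics; cat > h.py <<'E'
import numpy as np, cv2
from station import arm
def ray(c,uv):
    E=np.array(c["extrinsics"]);K=np.array(c["K"]);R=E[:3,:3];o=-R.T@E[:3,3]
    return o,R.T@np.linalg.inv(K)@np.array([uv[0],uv[1],1.])
def atz(c,uv,z):
    o,d=ray(c,uv);return o+d*(z-o[2])/d[2]
def proj(c,p):
    E=np.array(c["extrinsics"]);q=np.array(c["K"])@(E[:3,:3]@np.array(p)+E[:3,3]);return q[:2]/q[2]
def save(c,n): cv2.imwrite("pics/"+n,np.ascontiguousarray(c["frame"][:,:,::-1]))
E
python3 - <<'E'
from h import *
for n in ["scene","side","wrist"]:
    c=arm.capture(n); save(c,n+"0.png")
    o,_=ray(c,(0,0)); print(n,o.round(3))
    for t,z in [("heat_grip",.08),("ring_tab",.048),("plain_pointer",.07),("mug",.08)]:
        for r in arm.silhouettes(t,n)[:2]: print(t,round(r["conf"],2),np.round(r["uv"],1),atz(c,r["uv"],z).round(3),r["pixels"].sum())
a=[cv2.imread(f"pics/{n}0.png") for n in("scene","wrist")]
cv2.imwrite("pics/a.png",cv2.resize(np.vstack(a),(480,600)))
E
```

```text
scene [0.072 0.524 0.556]
heat_grip 0.81 [344.  239.5] [0.455 0.029 0.08 ] 499
ring_tab 0.97 [342.8 254.1] [0.456 0.03  0.048] 331
plain_pointer 0.61 [409.5 209.6] [ 0.425 -0.14   0.07 ] 342
mug 0.82 [295.4 196.6] [ 0.618 -0.019  0.08 ] 2425
side [0.082 0.633 0.459]
heat_grip 0.62 [337. 220.] [0.458 0.025 0.08 ] 322
ring_tab 0.57 [292.1 192.5] [ 0.678 -0.097  0.048] 1616
ring_tab 0.56 [334.9 234.9] [0.457 0.034 0.048] 241
plain_pointer 0.67 [385.1 198.9] [ 0.427 -0.148  0.07 ] 190
mug 0.95 [292.8 194.6] [ 0.622 -0.031  0.08 ] 1755
wrist [0.626 0.067 0.385]
heat_grip 0.85 [177.1 177.1] [0.476 0.01  0.08 ] 1185
ring_tab 0.71 [191.5 161.7] [0.479 0.021 0.048] 1374
mug 0.75 [295.5 202.7] [ 0.598 -0.018  0.08 ] 8532
```

View pics/wrist0.png

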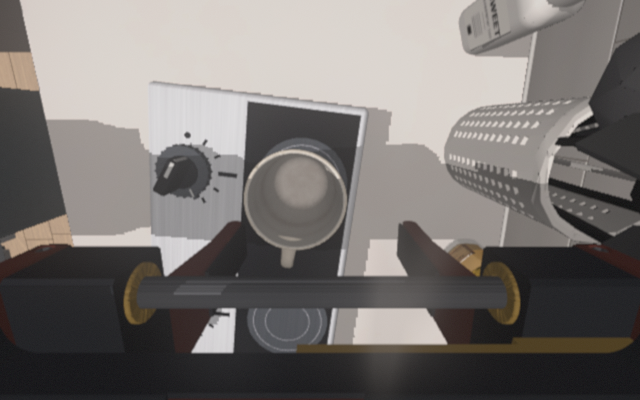

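View pics/scene0.png

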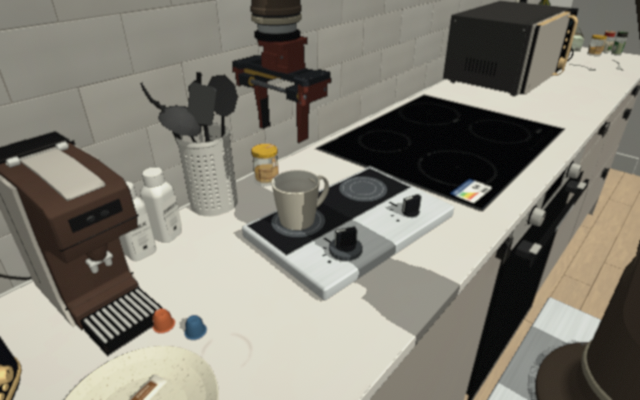

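The wrist view shows the double control at about (180,172), its bar pointing to upper right or lower left, the long mark at (228,175), and the mug at (295,200) with its handle pointing down. The scene view shows the plain knob on the right at (410,208). I'll zoom in next.

```bash
python3 - <<'E'
from h import *
c=arm.capture("wrist"); f=c["frame"][:,:,::-1]
x0,y0=135,115
cv2.imwrite("pics/w1.png",cv2.resize(np.ascontiguousarray(f[y0:y0+110,x0:x0+120]),None,fx=5,fy=5,interpolation=cv2.INTER_CUBIC))
for t in["heat_grip","ring_tab"]:
    r=arm.silhouettes(t,"wrist")[0]
    ys,xs=np.where(r["pixels"]);print(t,xs.min(),xs.max(),ys.min(),ys.max(), cv2.minAreaRect(np.c_[xs,ys].astype(np.float32)))
p=[atz(c,u,.035) for u in[(151,83),(365,112),(151,220)]]
print(np.round(p,3)); d=p[1]-p[0];print(np.degrees(np.arctan2(d[1],d[0])))
E
```

```text
heat_grip 153 197 155 196 ((173.0368194580078, 174.5467529296875), (34.2483024597168, 48.85087966918945), 70.20112609863281)
ring_tab 155 211 144 199 ((184.25001525878906, 170.25001525878906), (57.27565002441406, 49.497474670410156), 45.0)
[[ 0.438  0.106  0.035]
 [ 0.675  0.076  0.035]
 [ 0.416 -0.052  0.035]]
-7.401395138361233
```

View pics/w1.png

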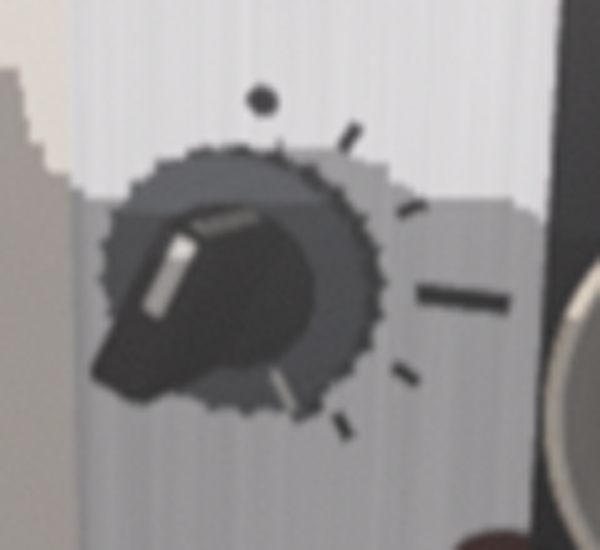

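```bash
python3 - <<'E'
from h import *
c=arm.capture("wrist")
P=lambda u,z: atz(c,(135+u[0]/5-.4,115+u[1]/5-.4),z)
ax=P((243,280),.05); lm=[P((417,293),.035),P((510,303),.035)]; dot=P((262,100),.035)
print("axis",ax.round(4),"lm",np.round(lm,4),"dot",dot.round(4))
ang=lambda d:np.degrees(np.arctan2(d[1],d[0]))
print("long",ang(lm[1]-lm[0]),ang(lm[1]-ax),"dot",ang(dot-ax))
s=[P((186,236),.09),P((154,316),.09)];print("strip",np.round(s,4),ang(s[0]-s[1]))
print("bar ends", [P(u,.09).round(4) for u in [(183,228),(115,385)]])
for n in["scene","side"]:
    k=arm.capture(n)
    print(n,atz(k,arm.silhouettes("ring_tab",n)[-1]["uv"],.046).round(4))
    q=proj(k,[*ax[:2],.06]);u,v=(q-[40,32]).astype(int)
    im=np.ascontiguousarray(k["frame"][v:v+64,u:u+80,::-1]);im=cv2.resize(im,None,fx=5,fy=5,interpolation=cv2.INTER_CUBIC)
    for z,co in[(.05,(0,0,255)),(.09,(0,255,0))]:
        cv2.circle(im,tuple(((proj(k,[*ax[:2],z])-[u,v]+.5)*5).astype(int)),4,co,-1)
    th=np.arange(0,6.3,.2)
    for t in th: cv2.circle(im,tuple(((proj(k,[ax[0]+.03*np.cos(t),ax[1]+.03*np.sin(t),.05])-[u,v]+.5)*5).astype(int)),1,(0,0,255),-1)
    cv2.imwrite(f"pics/{n}1.png",im)
cv2.imwrite("pics/b.png",np.hstack([cv2.imread(f"pics/{n}1.png") for n in("scene","side")]))
E
```

```text
axis [0.4695 0.0114 0.05  ] lm [[0.5034 0.0058 0.035 ]
 [0.5252 0.0034 0.035 ]] dot [0.4717 0.0506 0.035 ]
long -6.276964058750041 -8.176299098677424 dot 86.91559392128664
strip [[0.4779 0.0268 0.09  ]
 [0.4695 0.0108 0.09  ]] 62.432749666054285
bar ends [array([0.4775, 0.0284, 0.09  ]), array([ 0.4598, -0.0034,  0.09  ])]
scene [0.4573 0.025  0.046 ]
side [0.4596 0.0238 0.046 ]
```

View pics/b.png

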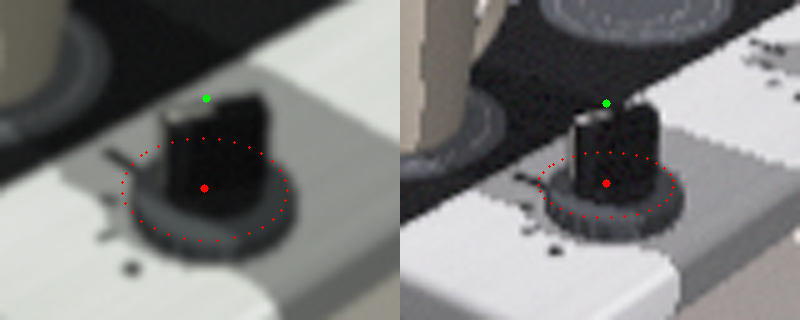

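The reprojected axis is within about 2 mm in all views. The pointer stands at about 62° in world axes and the long mark at about -7°, so heat is about 0.36, and the knob must turn about 69.5° clockwise.

```bash
cat >> h.py <<'E'
from scipy.spatial.transform import Rotation as Rn
def st(goal=None):
    s=arm.observe();R=Rn.from_quat(s["ee_rot"]).as_matrix();p=np.array(s["eef_pos"])
    print("t",s["time_s"],"p",p.round(4),"y-ang",np.degrees(np.arctan2(R[1,1],R[0,1])).round(2),"z",R[:,2].round(4),"w",s["width"],"g",s["grip_force"],"F",np.round(s["contact_force"],1),"T",np.round(s["ft_torque"],2),"q7",round(s["qpos"][6],2))
    if goal is not None:
        d=R.T@(np.array(goal)-p); print("units",(d/.03).round(2))
    return s,R
E
python3 -c "
from h import *
st([.468,.011,.405])"
```

```text
t 1.15 p [ 0.625  -0.      0.4047] y-ang -0.0 z [ 0.  0. -1.] w 0.08799113640205207 g 0.0 F [ 0.3  0.4 -0.5] T [-0.04 -0.   -0.01] q7 -0.08
units [ 0.37 -5.23 -0.01]
```

{"op": "carry_out", "data": {"increments": [0.1,-0.9,0,0,0,0,0.55,0.1,-0.9,0,0,0,0,0.55,0.1,-0.9,0,0,0,0,0.55,0.07,-0.9,0,0,0,0,0.55,0,-0.9,0,0,0,0,0.55], "force": 15}}

```text
time_s: 1.65
eef_pos: [0.4889, 0.0114, 0.4047]
ee_rot: [0.707, 0.707, 0.0, 0.0]
contact_force: [0.4, -0.6, -0.1]
width: 0.0516
grip_force: 0.0
```

{"op": "carry_out", "data": {"increments": [0,-0.73,0,0,0,0.6,0.55,0,0,0,0,0,1,0.55,0,0,0,0,0,1,0.55,0,0,0,0,0,1,0.55,0,0,0,0,0,1,0.55]}}

```text
time_s: 2.15
eef_pos: [0.468, 0.0111, 0.4049]
ee_rot: [0.835, 0.55, 0.0, 0.0]
contact_force: [-0.1, 0.2, 0.2]
width: 0.0485
grip_force: 0.0
```

{"op": "carry_out", "data": {"increments": [0,0,0.8,0,0,1,0.55,0,0,0.8,0,0,0,0.55,0,0,0.4,0,0,0,0.55,0,0,0,0,0,0,0.55,0,0,0,0,0,0,0.55]}}

```text
time_s: 2.65
eef_pos: [0.4684, 0.0111, 0.3452]
ee_rot: [0.857, 0.515, 0.0, 0.0]
contact_force: [0.5, 0.5, 0.0]
width: 0.0481
grip_force: 0.0
```

```bash
python3 - <<'E'
from h import *
st([.468,.011,.243])
c=arm.capture("wrist");save(c,"w2.png")
print(proj(c,[.4685,.0115,.09]))
for n in("heat_grip","ring_tab"): print([(x["conf"],x["uv"]) for x in arm.silhouettes(n,"wrist")[:1]])
E
```

```text
t 2.65 p [0.4684 0.0111 0.3452] y-ang -27.99 z [ 2.e-04  0.e+00 -1.e+00] w 0.048116978204214476 g 0.0 F [0.5 0.5 0. ] T [ 0.03  0.02 -0.01] q7 -0.61
units [-0.01 -0.01  3.41]
[320.453592   204.38453456]
[(0.68, [321.3, 198.4])]
[(0.91, [319.3, 174.3])]
```

View pics/w2.png

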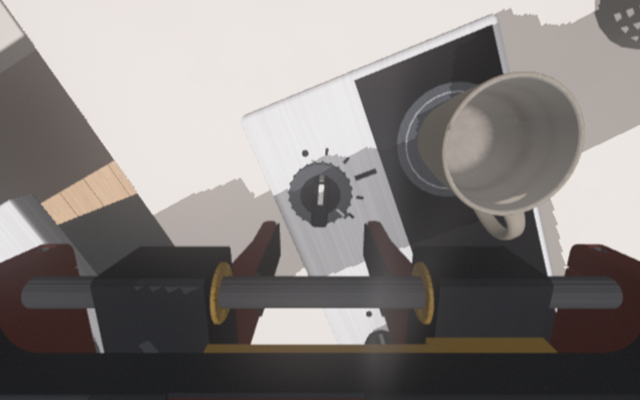

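The bar is upright at column 321 and centred between the fingers (predicted column 320.5). I'll descend, keeping the gripper body about 11 mm above the mug rim, and then close.

{"op": "carry_out", "data": {"increments": [0,0,0.8,0,0,0,0.55,0,0,0.8,0,0,0,0.55,0,0,0.8,0,0,0,0.55,0,0,0.6,0,0,0,0.55,0,0,0.37,0,0,0,0.55]}}

```text
time_s: 3.3
eef_pos: [0.4681, 0.0111, 0.2429]
ee_rot: [0.857, 0.515, -0.0, -0.0]
contact_force: [0.2, 1.0, -0.1]
width: 0.0482
grip_force: 0.0
```

{"op": "carry_out", "data": {"increments": [0,0,0,0,0,0,0.4,0,0,0,0,0,0,0.3,0,0,0,0,0,0,0.2,0,0,0,0,0,0,0,0,0,0,0,0,0,0], "force": 12}}

```text
time_s: 3.8
eef_pos: [0.4675, 0.0114, 0.2441]
ee_rot: [0.857, 0.515, -0.0, -0.001]
contact_force: [-2.1, 1.0, 6.4]
width: 0.0138
grip_force: 12.0
```

{"op": "carry_out", "data": {"increments": [0,0,0,0,0,0,0,0,0,0,0,0,0,0,0,0,0,0,0,0,0,0,0,0,0,0,0,0,0,0,0,0,0,0,0]}}

```text
time_s: 4.3
eef_pos: [0.4674, 0.0115, 0.244]
ee_rot: [0.857, 0.515, -0.0, -0.001]
contact_force: [-3.9, 0.8, 7.5]
width: 0.0144
grip_force: 12.0
```

```bash
python3 -c "
from h import *
st([.468,.011,.244])"
```

```text
t 4.3 p [0.4674 0.0115 0.244 ] y-ang -27.98 z [-1.3e-03  4.0e-04 -1.0e+00] w 0.014441710728820372 g 11.999479830265045 F [-3.9  0.8  7.5] T [ 0.37  1.07 -0.05] q7 -0.62
units [-0.    0.02  0.  ]
```

The bar is gripped (14.4 mm opening). I'll relieve the small side and vertical loads, then turn part way.

{"op": "carry_out", "data": {"increments": [0,-0.03,-0.04,0,0,0,0,0,0,0,0,0,0.5,0,0,0,0,0,0,0.5,0,0,0,0,0,0,0.5,0,0,0,0,0,0,0.5,0]}}

```text
time_s: 4.8
eef_pos: [0.4672, 0.0114, 0.2444]
ee_rot: [0.899, 0.438, -0.0, 0.0]
contact_force: [2.0, -1.0, -10.1]
width: 0.014
grip_force: 12.0
```

```bash
python3 - <<'E'
from h import *
st([.468,.011,.244])
for n in("scene",):
    k=arm.capture(n);f=k["frame"];u,v=(proj(k,[.468,.011,.07])-[45,45]).astype(int)
    cv2.imwrite("pics/s2.png",cv2.resize(np.ascontiguousarray(f[v:v+80,u:u+90,::-1]),None,fx=6,fy=6,interpolation=cv2.INTER_CUBIC))
E
```

```text
t 4.8 p [0.4672 0.0114 0.2444] y-ang -38.1 z [-0.e+00 -2.e-04 -1.e+00] w 0.013977941879711027 g 11.996714472770691 F [  2.   -1.  -10.1] T [-0.   -0.33  0.04] q7 -0.77
units [0.   0.03 0.01]
```

View pics/s2.png

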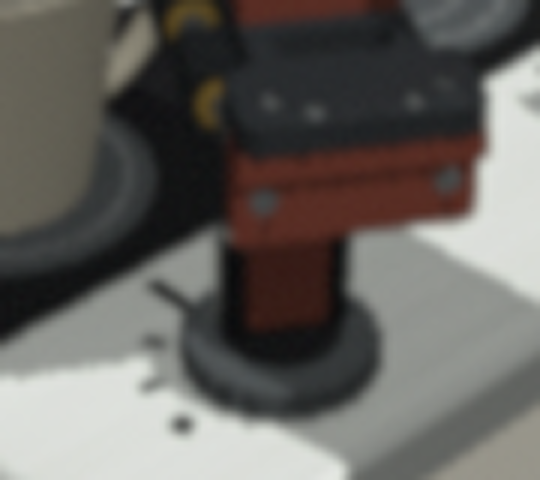

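The finger pads hold the bar clear above the ring (finger bottom at about (285,330) in the crop, ring beneath it untouched). Turning on.

{"op": "carry_out", "data": {"increments": [0,0,0.02,0,0,0.8,0,0,0,0,0,0,0.8,0,0,0,0,0,0,0.8,0,0,0,0,0,0,0.8,0,0,0,0,0,0,0.8,0]}}

```text
time_s: 5.35
eef_pos: [0.4674, 0.0112, 0.2444]
ee_rot: [0.962, 0.275, 0.0, 0.0]
contact_force: [0.4, -1.6, -2.1]
width: 0.0141
grip_force: 12.0
```

{"op": "carry_out", "data": {"increments": [0,0,0,0,0,0.8,0,0,0,0,0,0,0.8,0,0,0,0,0,0,0.8,0,0,0,0,0,0,0.8,0,0,0,0,0,0,0.8,0]}}

```text
time_s: 5.85
eef_pos: [0.4675, 0.0108, 0.2444]
ee_rot: [0.995, 0.103, 0.0, 0.0]
contact_force: [1.9, -3.1, -3.6]
width: 0.014
grip_force: 12.0
```

{"op": "carry_out", "data": {"increments": [0,0,0,0,0,0.8,0,0,0,0,0,0,0.8,0,0,0,0,0,0,0.8,0,0,0,0,0,0,0.8,0,0,0,0,0,0,0.6,0]}}

```text
time_s: 6.35
eef_pos: [0.4675, 0.0105, 0.2444]
ee_rot: [0.998, -0.062, 0.001, 0.001]
contact_force: [1.7, -4.8, -2.7]
width: 0.0138
grip_force: 12.0
```

```bash
python3 -c "
from h import *
st([.468,.011,.244])"
```

```text
t 6.35 p [0.4675 0.0105 0.2444] y-ang -97.14 z [ 0.001  -0.0012 -1.    ] w 0.013811610304090866 g 11.997857540845871 F [ 1.7 -4.8 -2.7] T [-1.   -0.13 -0.04] q7 -1.64
units [ 0.01 -0.02  0.01]
```

{"op": "carry_out", "data": {"increments": [0,0.02,0,0,0,0,0,0,0,0,0,0,0,0.25,0,0,0,0,0,0,0.35,0,0,0,0,0,0,0.45,0,0,0,0,0,0,0.45]}}

```text
time_s: 6.85
eef_pos: [0.4673, 0.0111, 0.2443]
ee_rot: [0.998, -0.061, 0.0, -0.0]
contact_force: [-0.6, 1.1, -0.4]
width: 0.0392
grip_force: 0.0
```

{"op": "carry_out", "data": {"increments": [0,0,-0.4,0,0,0,0.45,0,0,-0.8,0,0,0,0.45,0,0,-0.9,0,0,0,0.45,0,0,-0.9,0,0,0,0.45,0,0,-0.9,0,0,0,0.45]}}

```text
time_s: 7.35
eef_pos: [0.467, 0.0108, 0.3631]
ee_rot: [0.998, -0.061, 0.0, -0.0]
contact_force: [-0.6, 0.8, -0.1]
width: 0.0394
grip_force: 0.0
```

```bash
python3 - <<'E'
from h import *
st()
c=arm.capture("wrist");k=arm.capture("scene")
def crop(c,s):
    u,v=(proj(c,[.468,.011,.06])-[s,s]).astype(int);return cv2.resize(np.ascontiguousarray(c["frame"][v:v+2*s,u:u+2*s,::-1]),(400,400),interpolation=cv2.INTER_CUBIC),(u,v,400/2/s)
a,i=crop(c,50);b,j=crop(k,40);print(i,j)
cv2.imwrite("pics/f.png",np.hstack([a,b]))
E
```

```text
t 7.35 p [0.467  0.0108 0.3631] y-ang -97.0 z [ 5.e-04  0.e+00 -1.e+00] w 0.03944093415817166 g 0.0 F [-0.6  0.8 -0.1] T [0.05 0.1  0.02] q7 -1.73
(np.int64(271), np.int64(140), 4.0) (np.int64(304), np.int64(200), 5.0)
```

View pics/f.png

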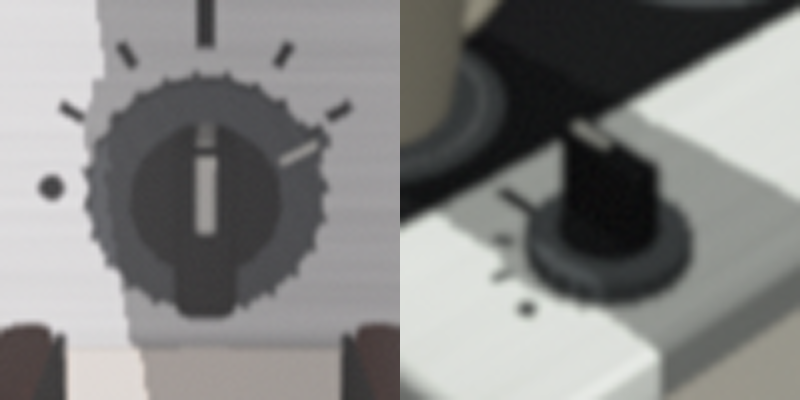

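The white pointer, (205,235) to (205,130), lines up with the long mark at (205,25). The ring's line is still about 68° clockwise of the mark, as at the start, and the fingers are clear.

```bash
python3 -c "
from station import arm
print(arm.hand_in())"
```

```text
the job is handed in; nothing more can be done
None
```

The heat knob's pointer now stands at the twelve o'clock mark, the ring's mark hasn't moved, the plain knob and mug were not touched, and the gripper is clear; the job is handed in (no verdict was returned).

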